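# Hold a formed cover home in the drilling jig

### The arm

A 6-joint arm with a two-finger parallel gripper is mounted at the origin on the work surface. World frame = base frame: x ahead of the robot, y to its left, z up, the work surface at z = 0. Lengths are in m, angles in rad, forces in N, time in s.
With the tool pointing down it reaches from about 0.325 to 0.875 m from the base axis. Payload 4.4 kg.
Tool frame: the origin (TCP) lies midway between the tips of the shut fingers; the grasp point (between the pads) lies robot.pinch_z behind it (robot.pinch_z is the distance from the TCP to the grasp point, in m); z points along the fingers, x is the direction in which the jaws open and shut, and the axes are right-handed (so a half turn about z gives the same grasp; the last joint's range is limited). The gripper opens to 85 mm and grips with 20 to 120 N. Pads are 22 mm wide; open, the fingers measure 114 mm over their backs; the gripper's body (76 mm by 85 mm) begins 54 mm behind the grasp point. The pads swing forward as they close: fully open they stand 13 mm farther back than shut.
Start: joints at [-1.302, 0.207, 1.542, -0, 1.393, -0.15], TCP at [0.234, -0.525, 0.231] pointing down, gripper open.
Joint ranges: [-2.73, 2.73], [-0.86, 2.22], [0.23, 2.46], [-1.11, 4.25], [0.08, 2.63], [-2.82, 2.82]. Speed limits (rad/s): [2.79, 2.79, 3.14, 3.14, 3.14, 3.14].

### API

Orientations are given as a unit quaternion [w, x, y, z].
In Python, from rig import status, optics, job, robot gives the robot as it stands. The module is installed in compiled form; this text tells all that it offers.
- The arm moves only by the shell command python3 -m handwheel 'ROWS' [FORCE]. ROWS is JSON, a list of rows, each an object with "offset": the shift along the world's x, y, z in m, a list of three; "yaw": the turn about the world's z in rad; "gripper": the opening, from 0 (shut) to 1 (fully open). In form: [{"offset": [x, y, z], "yaw": yaw, "gripper": gripper}, ...]. A call has 1 to 5 rows; each row shifts and turns the commanded pose from where the row before left it; what a row does not reach is not made up. A row lasts 1/10 s, in which the tool goes at most 50 mm and 8.59 degrees, less where a joint would pass 70% of its speed; a pose out of reach is approached as far as the arm can. A call with a gripper value outside its range is refused whole. The fingers move at their own pace and stop on an object; FORCE is the grip in N (left out, the last holds). Time passes only in rows, so rows that do not move let the fingers close. It gives the time, the measured TCP pose, the force and the opening at its end, in the units of the state.
- status.get_obs(): the state, without advancing time (a new reading comes with each control period).
- optics.get_image(name): name is "scene" or "side" or "wrist"; returns a dict with "pixels" (384x512x3 uint8, red, green, blue), "mtx" (3x3 intrinsics, pixels), "xyz" and "rotation" of the camera in the world. Camera axes: x right, y up, looking along -z (the intrinsics and any distortion apply to the point x, -y, -z); pixel columns grow to the right and rows downward; lengths in m; the calibration is good to about 2 mm. A picture is of the moment at which its call begins. There is no depth.
- job.close_job(): hands the job in, once; it reports no verdict.
The state is a dict: "time": time; "joint_pos": joint angles; "joint_vel": joint speeds; "tau": joint torques, N m; "position": TCP position; "tcp_rot": TCP orientation; "wrist_force": force on the tool from outside, world axes, zero at the start; "torque": the same for the moment, N m; "gripper_width": finger opening in m.
Only numpy, scipy, OpenCV 4.12 (cv2) and the standard library are available. Lean on these libraries where they do the work, as an engineer would, in place of code of your own. Each camera call takes 0.05 s, during which the arm holds its last target. There are 200 camera calls.

### The job

Lift the small formed cover out of the stock tray and set it flat on the white rest plate of the drilling jig, cut-out end away from the end stop; then press it into the corner so that a long side bears on the side stop and the plain end bears on the end stop. Handle it gently, it is thin sheet: a light grip and a light push. Finish still gripping it and pushing it against both stops, so that I can close the clamps, and leave everything else on the bench where it lies.

Things in the scene. Friction and masses are not known exactly. Their poses are not given: they have to be found in the camera images.
- cover: The small formed cover: charcoal plastic box 100 x 52 x 40 mm (x, y, z), open below, 4 mm walls, about 70 g. Origin: centre of its underside; z up, x lengthwise. Cut-out in the lower edge of its -x end wall; +x end plain. Starts upright in the tray. Its thin walls crease if gripped with over 45 N per finger (20 to 30 N holds it well) or pushed on a stop with over 30 N (8 to 15 N seats it well).
- cutout (a point): Middle of the cut-out (24 mm wide, 18 mm high) in the cover's -x end wall: 48 mm from the cover's centre towards its -x end, 9 mm above its underside.
- jig: The drilling jig, fixed: cream board 280 x 240 mm (x, y), top 18 mm above the bench; on it a smooth white rest plate 6 mm thick (x -45 to 85, y -10 to 75 mm in the jig frame). Origin: centre of its underside on the bench, z up. Two opened push clamps facing the stops, under 75 mm above the bench, tips 32 mm (-x) and 55 mm (-y) clear of the seated cover, red handles 65 to 70 mm past the board.
- seat (a point): Where the origin (underside centre) of the cover lies when it is home: on top of the rest plate, at x 35, y 49, z 24 mm in the jig frame; axes as the jig.
- side_stop: Long aluminium stop bar, 90 mm along jig x, 16 mm thick, its top 12 mm above the rest plate. Origin: middle of its contact face (which looks to jig -y), at board level; face 26 mm in +y from the seat. Fixed, rigid, smooth.
- end_stop: Short aluminium stop bar, 44 mm along jig y, 16 mm thick, its top 12 mm above the rest plate. Origin: middle of its contact face (which looks to jig -x), at board level; face 50 mm in +x from the seat. Fixed, rigid, smooth.
- tray: Grey stock tray 300 x 260 mm (x, y), walls 22 mm high, walls and floor 4 mm thick; fixed. Origin: centre of its underside on the bench. Tray and jig stand one left, one right, either way round. The cover in it has its +x within 1 rad of the jig's +x and room for fingers along both long sides.
- big_cover: Larger cover of the same kind, 130 x 84 x 46 mm, in the tray; leave it. Origin under its centre.
- cup: Round formed cup 60 mm across, 30 mm high, in the tray; leave it. Origin under its centre.
- calipers: Steel calipers 200 mm long lying on the bench beyond jig and tray; leave them. Origin under the middle of the beam.
- mallet: Rubber mallet lying to the left; leave it. Origin at its underside.
- deburrer: Blue-handled deburring tool, 150 mm, lying between jig and tray; leave it. Origin at its underside.
- spray_bottle: White spray bottle, 215 mm tall, to the left; leave it. Origin under its centre.
- bucket: White plastic pail 130 mm across and high, to the right; leave it. Origin under its centre.
- clip_box: Small carton of clips 110 x 85 x 35 mm, to the right; leave it. Origin under its centre.

How it is judged:
By the outcome, as a careful person would: the job done as asked, in the order asked, and still so for the second after the job is handed in, while the arm keeps its last pose, push and grip.
It also fails if it takes over 48 s, if anything falls off the work surface, if the arm or the gripper's body presses on something with over 40 N, if the wrist force passes 120 N, or if a joint passes its speed limit or range.

## Working session

There is one attempt and no reset: what is moved stays moved. The work goes in short steps, Python scripts to look and compute and a shell command to move; the robot and the scene stay as the last step left them, time stands still between calls to the robot, and variables do not carry over. Pictures are saved under pics/ and viewed, about 8 in all and at most 12, crops included, and the job is handed in when it is done.

```bash
mkdir -p pics; cat > h.py <<'E'
import numpy as np, cv2
from rig import status, optics, job, robot
def snap(n,f):
    d=optics.get_image(n); cv2.imwrite(f'pics/{f}.png',cv2.cvtColor(d['pixels'],cv2.COLOR_RGB2BGR))
    np.savez(f'pics/{f}.npz',mtx=d['mtx'],xyz=d['xyz'],rot=np.array(d['rotation']),keys=list(d.keys()))
    return d
def R(d):
    r=np.array(d['rot'])
    if r.size==4:
        from scipy.spatial.transform import Rotation as Ro
        return Ro.from_quat([r[1],r[2],r[3],r[0]]).as_matrix()
    return r.reshape(3,3)
def pt(f,u,v,z):
    d=np.load(f'pics/{f}.npz'); m=d['mtx']
    c=np.array([(u-m[0,2])/m[0,0],-(v-m[1,2])/m[1,1],-1]); w=R(d)@c
    return d['xyz']+w*(z-d['xyz'][2])/w[2]
def px(f,p):
    d=np.load(f'pics/{f}.npz'); m=d['mtx']; c=R(d).T@(np.array(p)-d['xyz'])
    return np.array([m[0,2]+m[0,0]*c[0]/-c[2], m[1,2]-m[1,1]*c[1]/-c[2]])
E
python3 - <<'E'
from h import *
print(status.get_obs(), robot.pinch_z)
for n in('scene','side','wrist'):
    d=snap(n,n+'0'); print(n,{k:v for k,v in d.items() if k!='pixels'})
a=[cv2.imread(f'pics/{n}0.png') for n in('scene','side')]
cv2.imwrite('pics/s0.png',cv2.resize(a[0],(800,600)))
E
```

```text
{'time': 0.0, 'joint_pos': array([-1.30253495e+00,  2.07443809e-01,  1.54299415e+00,  7.92493330e-06,
        1.39351186e+00, -1.50498648e-01]), 'joint_vel': array([ 1.32876352e-03,  6.10355569e-04, -6.44221194e-04,  3.68623379e-04,
        7.94219429e-05,  1.24918549e-03]), 'tau': array([ 1.19000892e-03, -3.83026743e+01, -2.91599035e+01, -2.43107770e-04,
        1.04074224e-02,  6.23761437e-06]), 'position': array([ 0.23359478, -0.52455967,  0.2300932 ]), 'tcp_rot': array([-7.85810385e-04,  8.38637195e-01, -5.44689146e-01, -8.78389816e-04]), 'wrist_force': array([ 1.31162435, -0.00233723, -0.7520191 ]), 'torque': array([ 0.01047224,  0.03714332, -0.02840656]), 'gripper_width': 0.08531124045423157} 0.0187
scene {'mtx': array([[380.7391081 ,   0.        , 248.43694343],
       [  0.        , 380.7391081 , 194.12786719],
       [  0.        ,   0.        ,   1.        ]]), 'xyz': array([1.24277983, 0.74186512, 0.85283829]), 'rotation': array([0.32214105, 0.16559861, 0.40446825, 0.83976644])}
side {'mtx': array([[457.98594817,   0.        , 251.75513848],
       [  0.        , 457.98594817, 189.34477641],
       [  0.        ,   0.        ,   1.        ]]), 'xyz': array([0.21444833, 1.0238472 , 1.06626983]), 'rotation': array([-0.15730492, -0.0684167 ,  0.39697567,  0.90165661])}
wrist {'mtx': array([[287.34555973,   0.        , 257.21558231],
       [  0.        , 287.34555973, 189.79043978],
       [  0.        ,   0.        ,   1.        ]]), 'xyz': array([ 0.29631076, -0.49832002,  0.37426594]), 'rotation': array([ 0.83122194, -0.11246767,  0.07430555, -0.53935127])}
```

View pics/s0.png

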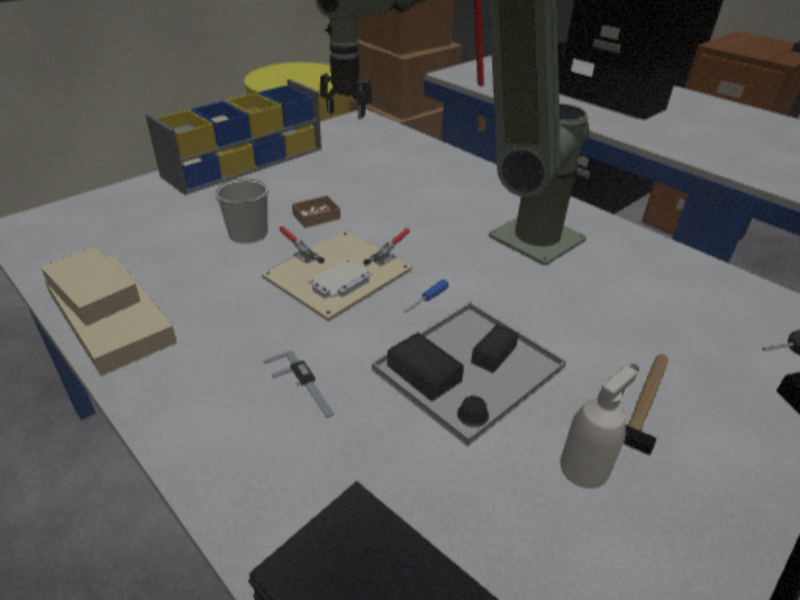

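The scene view shows the tray on the left, with the small cover at about (495,346), the big cover at (425,365) and the cup at (473,410). The jig is on the right at (338,275). Next I'll enlarge the views.

```bash
python3 - <<'E'
import cv2,numpy as np
b=cv2.imread('pics/side0.png'); cv2.imwrite('pics/sd.png',cv2.resize(b,(800,600),interpolation=cv2.INTER_CUBIC))
a=cv2.imread('pics/scene0.png')
c=a[135:290,165:365]; c=np.clip(c.astype(float)*1.5,0,255).astype('uint8')
cv2.imwrite('pics/sc.png',cv2.resize(c,(800,600*620//600-20),interpolation=cv2.INTER_CUBIC))
E
```

```text
(no output)
```

View pics/sd.png

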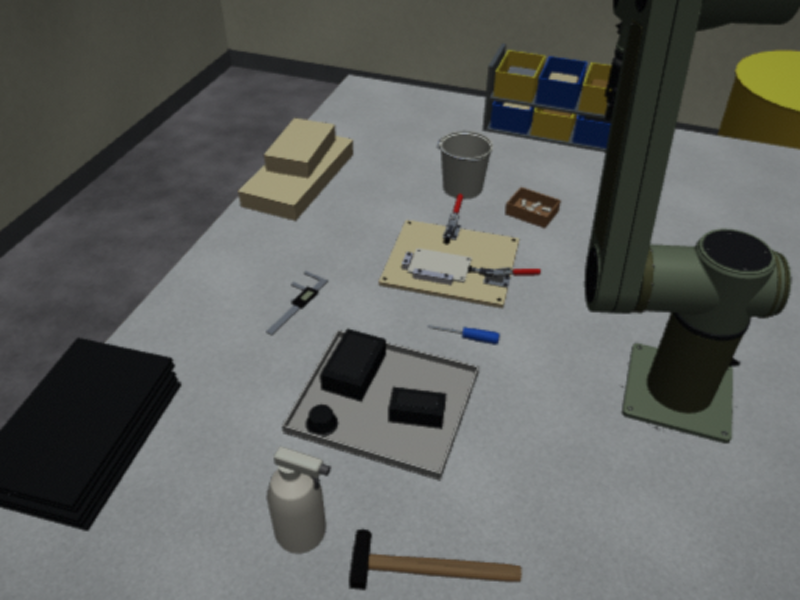

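View pics/sc.png

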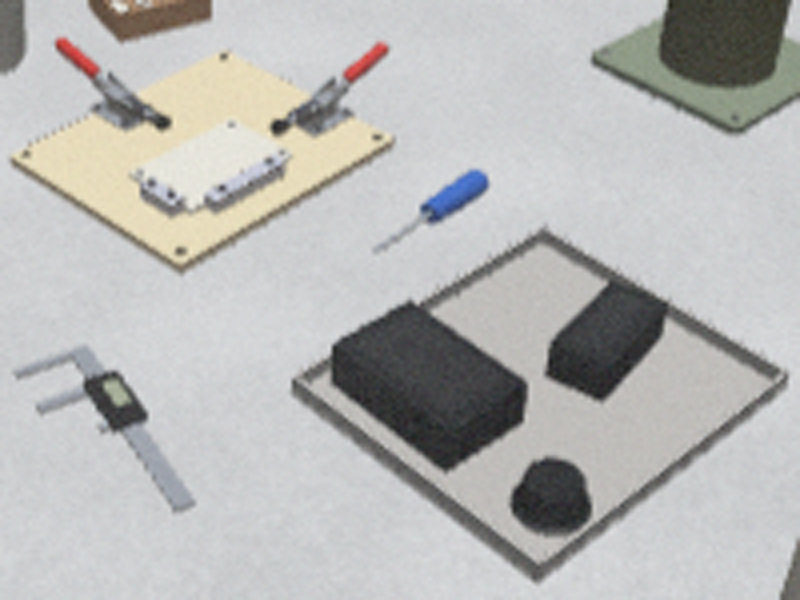

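The crop shows the jig's short end stop on the side far from the robot (155,190) and the long side stop towards the tray (248,182). So jig x points roughly along world +x. The cover's top face runs from about (550,350) to (665,303). I'll compute positions from these.

```bash
python3 - <<'E'
from h import *
f=lambda u,v,z:pt('scene0',165+u/4,135+v/3.871,z)
s=lambda u,v,z:pt('side0',u*.64,v*.64,z)
B=np.array([f(*q,.018) for q in [(12,158),(225,53),(393,140),(182,267)]]);print('board scene',B.round(3),B.mean(0))
B=np.array([s(*q,.018) for q in [(380,284),(408,222),(519,237),(502,303)]]);print('board side',B.round(3),B.mean(0))
for n,q in dict(endL=(138,172,.036),endR=(186,196,.036),sideL=(205,190,.036),sideR=(290,155,.036)).items(): print(n,f(*q).round(3))
C=np.array([f(*q,.044) for q in [(550,348),(612,278),(667,303),(603,373)]]);print('cover scene',C.round(3),C.mean(0))
C=np.array([s(*q,.044) for q in [(391,389),(446,391),(444,419),(389,412)]]);print('cover side',C.round(3),C.mean(0))
B=np.array([f(*q,.022) for q in [(293,382),(545,232),(788,375),(538,568)]]);print('tray',B.round(3),B.mean(0))
E
```

```text
board scene [[ 0.667 -0.313  0.018]
 [ 0.393 -0.333  0.018]
 [ 0.376 -0.1    0.018]
 [ 0.65  -0.077  0.018]] [ 0.52147325 -0.20557164  0.018     ]
board side [[ 0.641 -0.08   0.018]
 [ 0.656 -0.317  0.018]
 [ 0.388 -0.351  0.018]
 [ 0.373 -0.112  0.018]] [ 0.51452453 -0.21499145  0.018     ]
endL [ 0.606 -0.196  0.036]
endR [ 0.597 -0.138  0.036]
sideL [ 0.578 -0.134  0.036]
sideR [ 0.484 -0.126  0.036]
cover scene [[0.515 0.219 0.044]
 [0.41  0.194 0.044]
 [0.402 0.245 0.044]
 [0.507 0.265 0.044]] [0.45854264 0.23080089 0.044     ]
cover side [[0.508 0.215 0.044]
 [0.411 0.185 0.044]
 [0.396 0.248 0.044]
 [0.493 0.266 0.044]] [0.45190523 0.22850114 0.044     ]
tray [[0.677 0.098 0.022]
 [0.381 0.098 0.022]
 [0.379 0.351 0.022]
 [0.675 0.351 0.022]] [0.52800159 0.22448865 0.022     ]
```

```bash
python3 -m handwheel '[{"offset":[0.014,0.047,0],"yaw":-0.0125,"gripper":1},{"offset":[0.014,0.047,0],"yaw":-0.0125,"gripper":1},{"offset":[0.014,0.047,0],"yaw":-0.0125,"gripper":1},{"offset":[0.014,0.047,0],"yaw":-0.0125,"gripper":1},{"offset":[0.014,0.047,0],"yaw":-0.0125,"gripper":1}]' 25
```

```text
time: 0.65
position: [0.3038, -0.2883, 0.2309]
tcp_rot: [-0.0, 0.821, -0.571, -0.0]
wrist_force: [0.9, 0.2, 0.6]
gripper_width: 0.0853
```

```bash
python3 -m handwheel '[{"offset":[0.014,0.047,0],"yaw":-0.0125,"gripper":1},{"offset":[0.014,0.047,0],"yaw":-0.0125,"gripper":1},{"offset":[0.014,0.047,0],"yaw":-0.0125,"gripper":1},{"offset":[0.014,0.047,0],"yaw":-0.0125,"gripper":1},{"offset":[0.014,0.047,0],"yaw":-0.0125,"gripper":1}]'
python3 -c "
from h import *
snap('wrist','wj')" 
python3 -m handwheel '[{"offset":[0.014,0.047,0],"yaw":-0.0125,"gripper":1},{"offset":[0.014,0.047,0],"yaw":-0.0125,"gripper":1},{"offset":[0.014,0.047,0],"yaw":-0.0125,"gripper":1},{"offset":[0.014,0.047,0],"yaw":-0.0125,"gripper":1},{"offset":[0.012,0.047,0],"yaw":-0.0125,"gripper":1}]'
python3 -m handwheel '[{"offset":[0.012,0.047,0],"yaw":-0.0125,"gripper":1},{"offset":[0,0,0],"yaw":0,"gripper":1}]'
python3 - <<'E'
from h import *
snap('wrist','wc'); print(status.get_obs()['position'])
a=np.hstack([cv2.imread(f'pics/{n}.png') for n in('wc',)]);cv2.imwrite('pics/wcv.png',cv2.resize(np.clip(a*1.6,0,255).astype('uint8'),(800,600)))
E
```

```text
time: 1.15
position: [0.3738, -0.0534, 0.2314]
tcp_rot: [-0.0, 0.803, -0.596, 0.0]
wrist_force: [1.8, -0.1, -0.1]
gripper_width: 0.0853
time: 1.7
position: [0.4421, 0.1815, 0.2311]
tcp_rot: [0.0, 0.784, -0.621, 0.0]
wrist_force: [0.9, -0.4, 1.0]
gripper_width: 0.0855
time: 1.9
position: [0.4542, 0.2313, 0.2308]
tcp_rot: [-0.001, 0.782, -0.623, -0.001]
wrist_force: [0.8, -0.9, -0.3]
gripper_width: 0.0856
[0.453611   0.22870576 0.2305662 ]
```

View pics/wcv.png

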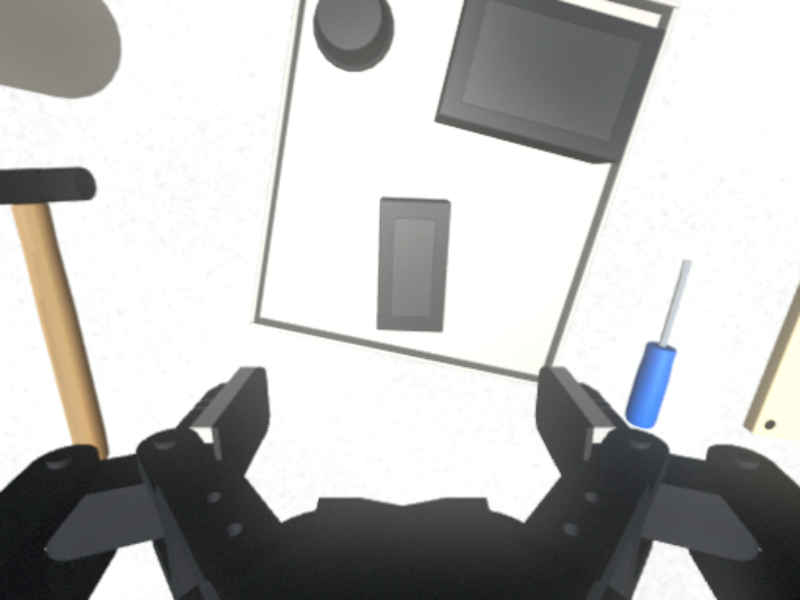

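The wrist view shows the cover's corners at (381,199), (450,201), (443,331) and (377,329), with clear floor along both long sides.

```bash
python3 - <<'E'
from h import *
C=np.array([pt('wc',u*.64,v*.64,.044) for u,v in [(381,199),(450,201),(443,331),(377,329)]]);print(C.round(4),C.mean(0))
print([np.linalg.norm(C[i]-C[(i+1)%4]).round(4) for i in range(4)])
for a,b in((2,1),(3,0)): d=C[b]-C[a];print('yaw',np.arctan2(d[1],d[0]))
for a,b in((1,0),(2,3)): d=C[b]-C[a];print('yawy',np.arctan2(d[1],d[0])-np.pi/2)
q=status.get_obs();t=q['tcp_rot'];print('jaw',2*np.arctan2(t[2],t[1]),q['position'],px('wc',q['position'])/.64)
a=cv2.imread('pics/wj.png');cv2.imwrite('pics/wjv.png',cv2.resize(a,(800,600),interpolation=cv2.INTER_CUBIC))
E
```

```text
[[0.4992 0.2564 0.044 ]
 [0.509  0.2075 0.044 ]
 [0.4114 0.1878 0.044 ]
 [0.4014 0.2384 0.044 ]] [0.45523867 0.2225308  0.044     ]
[np.float64(0.0498), np.float64(0.0995), np.float64(0.0516), np.float64(0.0994)]
yaw 0.19936021021011868
yaw 0.18181451607503135
yawy 0.19742662499450314
yawy 0.19438863974850062
jaw -1.3471119269441183 [0.453611   0.22870576 0.2305662 ] [405.52648732 377.14438924]
```

View pics/wjv.png

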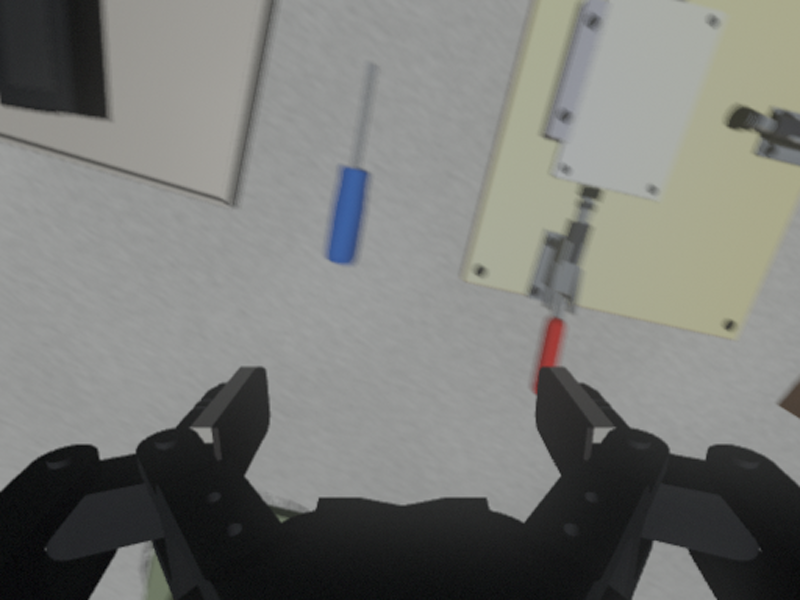

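Cover centre is (0.455, 0.2225) with yaw 0.195, and the measured size matches 100×52. Now I'll correct the pose, descend and grip.

```bash
python3 -m handwheel '[{"offset":[0.0015,-0.006,-0.03],"yaw":-0.025,"gripper":1},{"offset":[0,0,-0.05],"yaw":0,"gripper":1},{"offset":[0,0,-0.05],"yaw":0,"gripper":1},{"offset":[0,0,-0.05],"yaw":0,"gripper":1},{"offset":[0,0,-0.031],"yaw":0,"gripper":1}]'
python3 -m handwheel '[{"offset":[0,0,0],"yaw":0,"gripper":0.55},{"offset":[0,0,0],"yaw":0,"gripper":0.55},{"offset":[0,0,0],"yaw":0,"gripper":0.55},{"offset":[0,0,0],"yaw":0,"gripper":0.55},{"offset":[0,0,0],"yaw":0,"gripper":0.55}]' 25
python3 -m handwheel '[{"offset":[0,0,0],"yaw":0,"gripper":0.45},{"offset":[0,0,0],"yaw":0,"gripper":0.45},{"offset":[0,0,0],"yaw":0,"gripper":0.45},{"offset":[0,0,0],"yaw":0,"gripper":0.45}]' 25
```

```text
time: 2.45
position: [0.4523, 0.2181, 0.0167]
tcp_rot: [0.003, 0.772, -0.636, -0.002]
wrist_force: [-0.7, -0.1, 0.2]
gripper_width: 0.0854
time: 2.95
position: [0.4569, 0.221, 0.0222]
tcp_rot: [-0.002, 0.772, -0.635, 0.001]
wrist_force: [0.9, 1.1, -0.7]
gripper_width: 0.0512
time: 3.35
position: [0.4568, 0.221, 0.0221]
tcp_rot: [-0.001, 0.772, -0.635, 0.001]
wrist_force: [-0.8, -1.9, 6.5]
gripper_width: 0.0513
```

```bash
python3 -m handwheel '[{"offset":[0,0,0.02],"yaw":0,"gripper":0.2},{"offset":[0,0,0.04],"yaw":0,"gripper":0.2},{"offset":[0,0,0.045],"yaw":0,"gripper":0.2},{"offset":[0,0,0.045],"yaw":0,"gripper":0.2},{"offset":[0,-0.02,0.03],"yaw":0,"gripper":0.2}]' 25
python3 -m handwheel '[{"offset":[-0.005,-0.045,0],"yaw":-0.0125,"gripper":0.2},{"offset":[-0.005,-0.045,0],"yaw":-0.0125,"gripper":0.2},{"offset":[-0.005,-0.045,0],"yaw":-0.0125,"gripper":0.2},{"offset":[-0.005,-0.045,0],"yaw":-0.0125,"gripper":0.2},{"offset":[-0.005,-0.045,0],"yaw":-0.0125,"gripper":0.2}]'
python3 -m handwheel '[{"offset":[-0.004,-0.045,0],"yaw":-0.0125,"gripper":0.2},{"offset":[-0.004,-0.045,0],"yaw":-0.0125,"gripper":0.2},{"offset":[-0.004,-0.045,0],"yaw":-0.0125,"gripper":0.2},{"offset":[0,0,0],"yaw":0,"gripper":0.2},{"offset":[0,0,0],"yaw":0,"gripper":0.2}]'
python3 - <<'E'
from h import *
snap('wrist','wk'); snap('scene','sk');q=status.get_obs();t=q['tcp_rot'];print(q['position'],2*np.arctan2(t[2],t[1]),q['wrist_force'])
a=cv2.imread('pics/wk.png');cv2.imwrite('pics/wkv.png',cv2.resize(a,(800,600),interpolation=cv2.INTER_CUBIC))
E
```

```text
time: 3.85
position: [0.4567, 0.2023, 0.2044]
tcp_rot: [-0.003, 0.773, -0.634, 0.001]
wrist_force: [0.5, 0.1, -1.3]
gripper_width: 0.0513
time: 4.35
position: [0.4297, -0.0257, 0.2005]
tcp_rot: [-0.0, 0.752, -0.659, 0.0]
wrist_force: [0.3, -0.0, -0.9]
gripper_width: 0.0509
time: 4.85
position: [0.4179, -0.1599, 0.2002]
tcp_rot: [-0.0, 0.739, -0.674, -0.0]
wrist_force: [1.0, 0.5, -1.7]
gripper_width: 0.0512
[ 0.41812574 -0.15827849  0.20007011] -1.4761354085677412 [-0.02675512  0.77675344  0.69685051]
```

View pics/wkv.png

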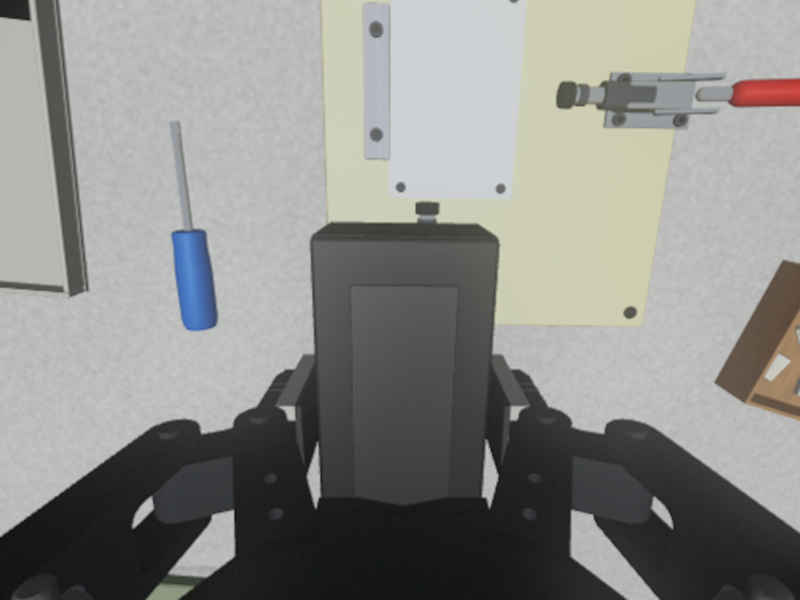

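The cover is held square in the jaws. The plate's near corners are at (390,197) and (513,199), the side stop's contact edge runs from (390,2) to (389,158), and the board's near edge is at row ~325.

```bash
python3 - <<'E'
from h import *
f=lambda u,v,z:pt('wk',u*.64,v*.64,z)[:2]
nl,nr,fr=f(390,197,.024),f(513,199,.024),f(524,0,.024)
print('plate',nl,nr,fr,np.linalg.norm(nl-nr))
s1,s0=f(390,2,.036),f(389,158,.036); l1,l0=f(364,3,.036),f(365,158,.036)
print('stop',s1,s0,np.linalg.norm(s1-s0),np.linalg.norm(s0-l0),l1,l0)
ang=lambda d:np.arctan2(d[1],d[0])
print('yaws stop',ang(s1-s0),ang(l1-l0),'plate near',ang(nl-nr)-np.pi/2,'right',ang(fr-nr),'board L',ang(f(322,0,.018)-f(328,222,.018)),'R',ang(f(695,0,.018)-f(643,325,.018)),'near',ang(f(497,325,.018)-f(643,325,.018))-np.pi/2)
y=.09
for y in(.07,.09,.11):
  c,s=np.cos(y),np.sin(y);Rm=np.array([[c,-s],[s,c]])
  print(y,'seat from nl',nl+Rm@[80,-26]*np.array(.001) if 0 else nl+Rm@np.array([.080,-.026]),'nr',nr+Rm@np.array([.080,.059]),'stop near',s0+Rm@np.array([.045,-.026]))
# held cover: top z
q=status.get_obs(); zt=q['position'][2]-.018+.040
a,b,c2,d=f(312,238,zt),f(497,238,zt),f(486,495,zt),f(321,495,zt)
print('held front corners',a,b,np.linalg.norm(a-b),ang(a-b)-np.pi/2,ang(b-c2),ang(a-d))
m=(a+b)/2;th=ang(a-b)-np.pi/2;print('centre',m-.05*np.array([np.cos(th),np.sin(th)]),q['position'])
E
```

```text
plate [ 0.46852894 -0.14777464] [ 0.4750333  -0.23338911] [ 0.59623429 -0.22105693] 0.0858611949127721
stop [ 0.58369887 -0.13833112] [ 0.49406601 -0.14527131] 0.08990114612637531 0.015754254614881655 [ 0.58174104 -0.12275901] [ 0.49262435 -0.12958315]
yaws stop 0.07727485818779987 0.07642625575941951 plate near 0.07582700619793403 right 0.10140082632313605 board L 0.07486810990392131 R 0.08390322738569082 near 0.09203776689617316
0.07 seat from nl [ 0.55015153 -0.16811553] nr [ 0.55071075 -0.16893817] stop near [ 0.54077432 -0.16806021]
0.09 seat from nl [ 0.550542   -0.16647912] nr [ 0.54940668 -0.16743761] stop near [ 0.54122072 -0.16712154]
0.11 seat from nl [ 0.55089966 -0.16483523] nr [ 0.54807287 -0.16596344] stop near [ 0.54164827 -0.16617414]
held front corners [ 0.46657915 -0.1318836 ] [ 0.47120331 -0.18210369] 0.050432541138261996 0.09181908992352028 0.10560438968129061 0.0730546068727466
centre [ 0.41910185 -0.16157815] [ 0.41812574 -0.15827849  0.20007011]
```

Seat is about (0.550, −0.1675) with yaw 0.08. I'll go to a point about 12–15 mm back from both stops and descend.

```bash
python3 -m handwheel '[{"offset":[0.04,-0.008,0],"yaw":-0.005,"gripper":0.2},{"offset":[0.04,-0.008,0],"yaw":-0.005,"gripper":0.2},{"offset":[0.041,-0.0085,0],"yaw":-0.005,"gripper":0.2},{"offset":[0,0,-0.04],"yaw":0,"gripper":0.2},{"offset":[0,0,-0.04],"yaw":0,"gripper":0.2}]'
python3 -m handwheel '[{"offset":[0,0,-0.03],"yaw":0,"gripper":0.2},{"offset":[0,0,-0.03],"yaw":0,"gripper":0.2},{"offset":[0,0,-0.008],"yaw":0,"gripper":0.2},{"offset":[0,0,0],"yaw":0,"gripper":0.2},{"offset":[0,0,0],"yaw":0,"gripper":0.2}]'
python3 - <<'E'
from h import *
d=snap('scene','sp');e=snap('side','ip');q=status.get_obs();t=q['tcp_rot'];print(q['position'],2*np.arctan2(t[2],t[1])+np.pi/2,q['wrist_force'])
a=cv2.imread('pics/sp.png');b=cv2.imread('pics/ip.png')
p=px('sp',[.55,-.1675,.04]).astype(int);r=px('ip',[.55,-.1675,.04]).astype(int)
c=lambda i,p:cv2.resize(np.clip(i[p[1]-55:p[1]+45,p[0]-50:p[0]+50]*1.5,0,255).astype('uint8'),(400,400),interpolation=cv2.INTER_CUBIC)
cv2.imwrite('pics/spv.png',np.hstack([c(a,p),c(b,r)]))
E
```

```text
time: 5.45
position: [0.5425, -0.1825, 0.121]
tcp_rot: [-0.001, 0.736, -0.677, 0.002]
wrist_force: [-0.4, 0.3, -2.0]
gripper_width: 0.0518
time: 5.95
position: [0.5407, -0.1836, 0.0538]
tcp_rot: [-0.0, 0.735, -0.678, 0.001]
wrist_force: [0.1, -0.3, 0.9]
gripper_width: 0.0516
[ 0.54117856 -0.18429505  0.05461523] 0.0794785575349164 [-0.63036775 -0.34565117 -0.40384435]
```

View pics/spv.png

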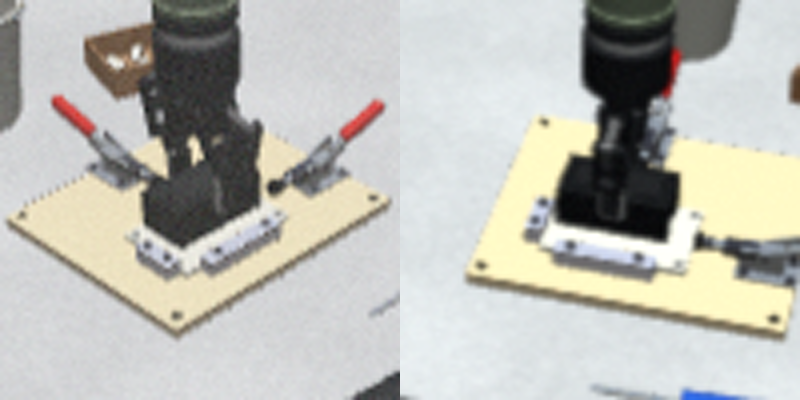

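Both views show the cover just above the plate, inside the corner and clear of the stops and clamps. I'll lower it gently.

```bash
python3 -m handwheel '[{"offset":[0,0,-0.005],"yaw":0,"gripper":0.2},{"offset":[0,0,-0.004],"yaw":0,"gripper":0.2},{"offset":[0,0,-0.001],"yaw":0,"gripper":0.2},{"offset":[0,0,0],"yaw":0,"gripper":0.2},{"offset":[0,0,0],"yaw":0,"gripper":0.2}]'
for i in 1 2 ; do python3 -m handwheel '[{"offset":[0,0,-0.001],"yaw":0,"gripper":0.2},{"offset":[0,0,0],"yaw":0,"gripper":0.2}]'; done
```

```text
time: 6.55
position: [0.5393, -0.1839, 0.0422]
tcp_rot: [0.0, 0.734, -0.679, -0.0]
wrist_force: [-0.3, 0.5, -2.3]
gripper_width: 0.0516
time: 6.75
position: [0.5395, -0.1839, 0.0421]
tcp_rot: [-0.0, 0.734, -0.679, 0.0]
wrist_force: [-1.5, 0.3, 4.1]
gripper_width: 0.0517
time: 6.95
position: [0.5396, -0.184, 0.042]
tcp_rot: [0.0, 0.734, -0.679, 0.0]
wrist_force: [-4.3, 2.0, 11.3]
gripper_width: 0.0515
```

Contact came at z = 0.042 as predicted, at roughly 7 N/mm. I'll ease off and slide towards the side stop.

```bash
python3 -m handwheel '[{"offset":[0,0,0.0007],"yaw":0,"gripper":0.2},{"offset":[-0.0003,0.004,0],"yaw":0,"gripper":0.2},{"offset":[-0.0003,0.004,0],"yaw":0,"gripper":0.2},{"offset":[-0.0002,0.003,0],"yaw":0,"gripper":0.2},{"offset":[0,0,0],"yaw":0,"gripper":0.2}]'
for i in 1 2 3 ; do python3 -m handwheel '[{"offset":[-0.0001,0.001,0],"yaw":0,"gripper":0.2},{"offset":[0,0,0],"yaw":0,"gripper":0.2}]'; done
```

```text
time: 7.45
position: [0.5399, -0.1732, 0.0421]
tcp_rot: [-0.0, 0.735, -0.679, 0.002]
wrist_force: [0.4, -1.3, 6.2]
gripper_width: 0.0514
time: 7.65
position: [0.5399, -0.1725, 0.0421]
tcp_rot: [-0.0, 0.735, -0.679, 0.002]
wrist_force: [0.0, -2.3, 5.7]
gripper_width: 0.0515
time: 7.85
position: [0.5398, -0.1716, 0.0421]
tcp_rot: [-0.0, 0.734, -0.679, 0.002]
wrist_force: [0.4, -2.2, 6.2]
gripper_width: 0.0514
time: 8.05
position: [0.5397, -0.1706, 0.0421]
tcp_rot: [-0.0, 0.734, -0.679, 0.002]
wrist_force: [0.6, -1.7, 6.1]
gripper_width: 0.0517
```

```bash
for i in 1 2 3 4; do python3 -m handwheel '[{"offset":[-0.0001,0.001,0],"yaw":0,"gripper":0.2},{"offset":[0,0,0],"yaw":0,"gripper":0.2}]'|grep -E 'pos|force'; done
```

```text
position: [0.5397, -0.1696, 0.0421]
wrist_force: [0.9, -2.1, 5.2]
position: [0.5395, -0.1686, 0.0421]
wrist_force: [0.5, -2.1, 6.0]
position: [0.5395, -0.1676, 0.0421]
wrist_force: [-0.2, -2.5, 5.9]
position: [0.5394, -0.1669, 0.0421]
wrist_force: [1.1, -2.3, 6.1]
```

```bash
for i in 1 2 3 ; do python3 -m handwheel '[{"offset":[-0.0001,0.001,0],"yaw":0,"gripper":0.2},{"offset":[0,0,0],"yaw":0,"gripper":0.2}]'|grep -E 'pos|force|rot'; done
```

```text
position: [0.5395, -0.1667, 0.0422]
tcp_rot: [0.0, 0.735, -0.678, 0.003]
wrist_force: [-0.1, -5.5, 4.3]
position: [0.5395, -0.1666, 0.0423]
tcp_rot: [0.001, 0.735, -0.678, 0.004]
wrist_force: [0.1, -7.8, 3.2]
position: [0.5395, -0.1666, 0.0423]
tcp_rot: [0.001, 0.735, -0.678, 0.004]
wrist_force: [0.6, -9.7, 2.3]
```

Side stop contact is at y = −0.1667, with about a 10 N push. I'll add a little down-force and slide along it to the end stop.

```bash
python3 -m handwheel '[{"offset":[0.003,0.0002,-0.0005],"yaw":0,"gripper":0.2},{"offset":[0.003,0.0002,0],"yaw":0,"gripper":0.2},{"offset":[0.001,0.0001,0],"yaw":0,"gripper":0.2},{"offset":[0,0,0],"yaw":0,"gripper":0.2}]'|grep -E 'pos|force|rot'
for i in 1 2 3 4; do python3 -m handwheel '[{"offset":[0.001,0.0001,0],"yaw":0,"gripper":0.2},{"offset":[0,0,0],"yaw":0,"gripper":0.2}]'|grep -E 'pos|force|rot'; done
python3 -c "
from h import *
print(status.get_obs()['torque'])"
```

```text
position: [0.5442, -0.166, 0.0421]
tcp_rot: [0.003, 0.735, -0.678, 0.002]
wrist_force: [-6.8, -10.0, 10.0]
position: [0.5451, -0.166, 0.0421]
tcp_rot: [0.003, 0.735, -0.678, 0.002]
wrist_force: [-7.5, -11.1, 10.6]
position: [0.546, -0.1659, 0.0421]
tcp_rot: [0.003, 0.735, -0.678, 0.002]
wrist_force: [-7.9, -10.5, 11.1]
position: [0.547, -0.1659, 0.0421]
tcp_rot: [0.003, 0.735, -0.678, 0.002]
wrist_force: [-6.7, -10.9, 10.9]
position: [0.548, -0.1658, 0.0421]
tcp_rot: [0.003, 0.735, -0.678, 0.002]
wrist_force: [-7.4, -10.5, 10.2]
[-1.64837261  1.05399437  0.1153548 ]
```

```bash
for i in 1 2 3 4 5; do python3 -m handwheel '[{"offset":[0.001,0.0001,0],"yaw":0,"gripper":0.2},{"offset":[0,0,0],"yaw":0,"gripper":0.2}]'|grep -E 'pos|force'; done
```

```text
position: [0.549, -0.1657, 0.0421]
wrist_force: [-7.5, -10.1, 11.1]
position: [0.5493, -0.1656, 0.0421]
wrist_force: [-9.2, -10.3, 11.9]
position: [0.5493, -0.1657, 0.042]
wrist_force: [-12.1, -11.4, 13.5]
position: [0.5493, -0.1657, 0.042]
wrist_force: [-15.7, -11.3, 16.8]
position: [0.5494, -0.1657, 0.042]
wrist_force: [-16.9, -12.4, 19.1]
```

End stop contact came at x = 0.5493. I'll relieve the down-force slightly and check in pictures.

```bash
python3 -m handwheel '[{"offset":[0,0,0.0006],"yaw":0,"gripper":0.2},{"offset":[0,0,0],"yaw":0,"gripper":0.2},{"offset":[0,0,0],"yaw":0,"gripper":0.2}]'
python3 - <<'E'
from h import *
d=snap('scene','sf');e=snap('side','if');snap('wrist','wf');q=status.get_obs();t=q['tcp_rot'];print(q['position'],2*np.arctan2(t[2],t[1])+np.pi/2,q['wrist_force'],q['torque'])
from scipy.spatial.transform import Rotation as Ro
print('tool z',Ro.from_quat(t,scalar_first=True).as_matrix()[:,2])
a=cv2.imread('pics/sf.png');b=cv2.imread('pics/if.png');w=cv2.imread('pics/wf.png')
p=px('sf',[.55,-.1675,.04]).astype(int);r=px('if',[.55,-.1675,.04]).astype(int)
c=lambda i,p:cv2.resize(np.clip(i[p[1]-30:p[1]+30,p[0]-40:p[0]+40].astype(float)*1.8,0,255).astype('uint8'),(400,300),interpolation=cv2.INTER_CUBIC)
wv=cv2.resize(w[:,:][0:192,128:384],(400,300),interpolation=cv2.INTER_CUBIC);wv=np.clip(wv*1.0,0,255).astype('uint8')
o=np.vstack([np.hstack([c(a,p),c(b,r)]),np.hstack([wv,cv2.resize(w,(400,300))])]);cv2.imwrite('pics/fin.png',o)
E
```

```text
time: 11.95
position: [0.5494, -0.1657, 0.042]
tcp_rot: [0.005, 0.735, -0.679, -0.001]
wrist_force: [-15.9, -13.0, 14.4]
gripper_width: 0.0515
[ 0.54937723 -0.16569739  0.04200905] 0.07922721792292986 [-16.35357997 -12.56328233  14.2892087 ] [-2.17687329  2.25834837 -0.30621897]
tool z [-0.00900158 -0.00666274 -0.99993729]
```

View pics/fin.png

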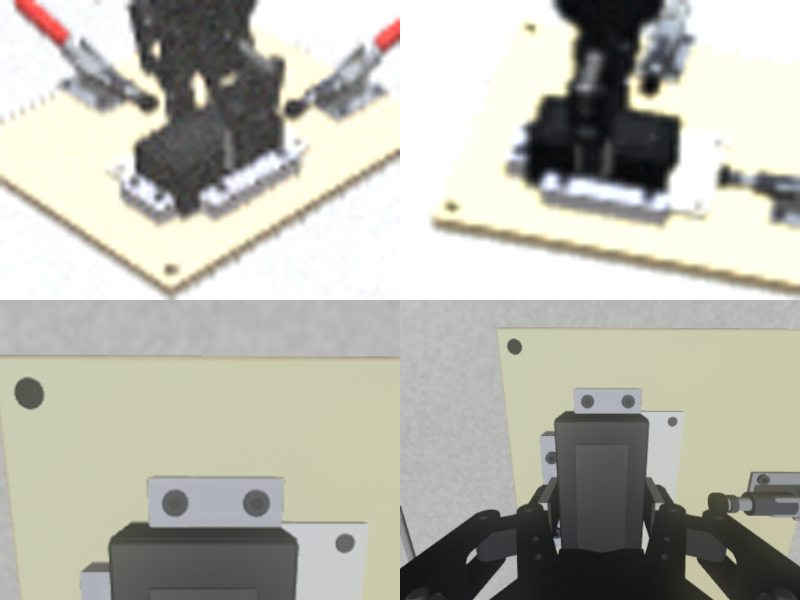

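The cover sits in the corner against both stops, with the cut-out end away from the end stop and the clamps untouched. I'll do one steadiness check, then hand in.

```bash
python3 -m handwheel '[{"offset":[0,0,0],"yaw":0,"gripper":0.2},{"offset":[0,0,0],"yaw":0,"gripper":0.2},{"offset":[0,0,0],"yaw":0,"gripper":0.2},{"offset":[0,0,0],"yaw":0,"gripper":0.2}]' && python3 -c "
from rig import job; print(job.close_job())"
```

```text
time: 12.5
position: [0.5494, -0.1657, 0.042]
tcp_rot: [0.005, 0.735, -0.679, -0.001]
wrist_force: [-16.0, -13.0, 15.7]
gripper_width: 0.0516
the job is handed in; nothing more can be done
None
```

The cover is on the rest plate, pressed into the corner against the side stop and the end stop. I handed the job in at 12.5 s with the arm still gripping and pushing.

- **Grip and placing:** I gripped it across its long sides at 25 N and lowered it until it touched the plate. I then slid it to the side stop first and along that to the end stop. Contact showed as a clear stop in the motion with rising force both times.
- **Pose:** the last readings were steady and within about 2 mm of the seat I measured. Yaw was 0.079 against about 0.077 for the stop.
- **Push:** the wrist reads about 17 N towards the end stop, 12 N towards the side stop and 15 N down. Some of that is sliding friction (7–8 N along the end-stop direction while moving). I put the end-stop push at about 9–17 N, which may be slightly over your 8–15 N but is well under the 30 N limit.
- **Cut-out:** I did not see it in any picture. I took its end from your note that the cover's +x lies within 1 rad of the jig's.
- **Flatness:** the push tilts the tool by about 0.011 rad (0.6°), so the cover's cut-out end could be lifted by up to 1 mm. The pictures show no visible gap, but they are too coarse to rule that out.
- **Other objects:** I had no contact with anything else that I know of. The clamps show undisturbed in the final pictures, but I did not check the other items again.

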